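Hold a walnut synth cheek to fence, table and stop with a push stick

ROBOT

A 7-joint arm with a two-finger parallel gripper is mounted at the origin on the work surface. World frame = base frame: x ahead of the robot, y to its left, z up, the work surface at z = 0. Lengths are in m, angles in rad, forces in N, time in s.
With the tool pointing down it reaches from about 0.4 to 0.85 m from the base axis. Payload 10.4 kg.
Tool frame: the origin (TCP) lies at the very end of the fingers, on their centre line; the grasp point (between the pads) lies r.pinch_z behind it (r.pinch_z is the distance from the TCP to the grasp point, in m); z points along the fingers, x is the direction in which the jaws open and shut, and the axes are right-handed (so a half turn about z gives the same grasp; the last joint's range is limited). The gripper opens to 87 mm and grips with 3 to 60 N. Pads are 19 mm wide; open, the fingers measure 117 mm over their backs; the gripper's body (75 mm by 190 mm) begins 51 mm behind the grasp point.
Start: joints at [-1.207, 0.332, -0.065, 1.46, 0.022, 1.35, -0.088], TCP at [0.236, 0.579, 0.223] pointing down, gripper open.
Joint ranges: [-2.6, 2.6], [-0.5, 2.12], [-1.47, 1.34], [0.16, 2.42], [-1.27, 4.41], [0.06, 2.06], [-2.6, 2.6]. Speed limits (rad/s): [2.22, 2.22, 2.79, 2.79, 3.14, 3.14, 3.14].

INTERFACE

Orientations are given as a unit quaternion [x, y, z, w].
In Python, from bench import r gives the robot as it stands.
- The arm moves only by the tool carry_out, never from a script. Its argument "increments" is text: rows parted by semicolons, each of 7 numbers parted by spaces: the turn, a rotation vector about the tool's x, y, z in degrees, then the shift along the tool's x, y, z in m, then the finger opening in m, from 0 to 0.087. A call has exactly 5 rows; each row is the pose to reach, as a shift and turn from the pose measured when the call began, along the tool's axes at that moment; what a row does not reach only later rows make up. A row lasts 1/8 s, in which the tool goes at most 62.5 mm and 10.7 degrees, less where a joint would pass 70% of its speed; a pose out of reach is approached as far as the arm can. A call with a gripper value outside its range is refused whole. The fingers move at their own pace and stop on an object; "squeeze" is the grip in N (left out, the last holds). Time passes only in rows, so rows that repeat a pose let the fingers close, or fill a call up. It gives the time, the measured TCP pose, the force and the opening at its end, in the units of the state.
- r.read_state(): the state, without advancing time (a new reading comes with each control period).
- r.camera(name): name is "side" or "top" or "wrist"; returns (picture, depth): 400x640x3 uint8, blue, green, red; 400x640 float32, m along the optical axis (not along the pixel's ray), 0 where there is no reading.
- r.camera_model(name): a dict with "K" (3x3 intrinsics, pixels), "k1" (the pictures are not rectified: a ray, as slopes to the right and down, at radius r is drawn at 1 + k1 r^2 times it, then the intrinsics apply), "extrinsics" (4x4, takes a point from camera to world coordinates). Camera axes: x right, y down, z forward; pixel columns grow to the right and rows downward; lengths in m; the calibration is good to about 2 mm. A picture is of the moment at which its call begins: read the wrist's pose just before it. camera_model takes no time and is no camera call; for the wrist camera it gives the pose at the moment of the call.
- r.close_job(): hands the job in, once; it reports no verdict.
The state is a dict: "time": time; "joint_positions": joint angles; "joint_vel": joint speeds; "joint_torque": joint torques, N m; "ee_pos": TCP position; "eef_rot": TCP orientation; "ft_force": force on the tool from outside, world axes, zero at the start; "torque": the same for the moment, N m; "width": finger opening in m.
Only numpy, scipy, OpenCV 4.12 (cv2) and the standard library are available. Lean on these libraries where they do the work, as an engineer would, in place of code of your own. Each camera call takes 0.05 s, during which the arm holds its last target.

TASK

We are dry-running a stopped groove, with the cutter wound down: take the orange push stick out of its slot in the wooden caddy and use it, never your hand, to bring the loose walnut end cheek by the router fence up to the stop block. Then hook the stick's notch over the middle of the cheek's top edge that faces away from the fence and, with the handle leaning back, press with one slanting push, so that the cheek lies flat on the table, flush along the fence, with its end against the stop. Finish while still holding it there, pressed to both the table and the fence; do not let go, and leave the other things on the bench alone.

Things in the scene. Friction and masses are not known exactly. Their poses are not given: they have to be found in the camera images.
- table: the plywood bench that is also the router table: its top is level, at the height z = 0 on which all things stand; its origin is of no use. A flush aluminium router plate (235 x 306 mm, red ring in the middle) is let into it and has no effect on motion
- fence: fixed router fence, 480 mm long facing of white board 46 mm high and 18 mm thick with an aluminium extrusion of 42 mm height behind it (black dust port at the back). Origin: on the working face, middle of its length, at table level. Its x axis points into the fence (square to the face, away from the robot), y along the face to the left, z up; the working face is the plane x = 0 of this frame
- stop: fixed light-wood stop block on the table against the left part of the fence's face: 56 mm out from the fence, 36 along it, 46 high, dark bracket on top (51 high) and red knob behind the face (69 high). Origin: inside corner of fence face, stop face and table; axes parallel to the fence's. Stop face is its plane y = 0, the block on the +y side, the cheek belongs on the -y side
- cheek: loose dark walnut end cheek, flat board 80 mm (its x) by 180 mm (its y) by 22 mm thick, about 0.2 kg, with two small brass inserts, lying in front of the fence, turned up to 0.2 rad from it. Origin: centre of the underside, z up, +x edge towards the fence, +y end towards the stop. It slides with a friction of about 0.3 on table, fence and stick
- cheek_corner (a point): on the cheek: lower corner of its fence-side edge at the stop end (cheek x = +40, y = +90, z = 0 mm); it belongs at the stop's origin
- cheek_tail (a point): on the cheek: lower corner of its fence-side edge at the other end (cheek x = +40, y = -90, z = 0 mm)
- caddy: fixed wooden caddy block 80 (x) x 130 (y) x 75 mm high, left or right of the work; the push stick's slot is at its y = +30 mm, 60 mm deep, four spare cutters stand at its y = -20 and -45 mm, up to 100 mm high. Origin: centre of its underside
- push_stick: orange push stick, 220 mm long, 32 mm wide (its x), 18 mm thick (its y), round top end, 0.09 kg. Stands upright in the caddy's slot, foot 15 mm above the table, top at 235 mm, 1.5 mm play to each side, so it may lean 2 degrees. Origin: under the middle of its foot; z runs up the stick. The foot has a notch (see point notch). No pose is given while it is held
- notch (a point): inner corner of the stick's notch, mid-thickness (stick x 0, y 0, z 9.3 mm). 90 degree notch made for a 40 degree lean: with the handle end leant 40 degrees towards the stick's own -x side (away from the fence), one face (13 mm) lies level on the cheek's top, pointing to +x; the other (12 mm, the heel) stands upright against the cheek's edge. Belongs at cheek x = -40, z = 22 mm
- glue_bottle: bystander: white glue bottle, 56 mm across, 150 mm high, left or right of the work (on the side where the caddy is not); origin under its centre
- finished_cheek: bystander: a second walnut cheek of 80 x 180 x 22 mm that already has its groove, lying well to the right of the fence; origin centre of its underside
- knob_tray: bystander: grey tray 100 x 150 x 30 mm with knobs, to the left; origin under its centre
- spanner: bystander: steel collet spanner 170 mm long lying flat between the robot and the work; origin on its underside
There are look-alikes about, which are no part of the job. There is more than one size of the push_stick; the one meant has the size given above.

How it is judged:
On the way:
1. the push stick is held clear above the caddy (height (world z) of notch above 0.095 m and contact force between the fingers and push_stick above 2 N), for 0.2 s.
At the end, for the whole second after the job is handed in: Push stick still gripped, leaning 20-60 deg, notch within 8 mm of the cheek's outer top edge and 50 mm of its middle, pushing over 4 N, off the table. Cheek still and flat, over 2 N on the fence, over 5 N on the table, within 2.5 mm of the fence all along and 3 mm of the stop (contact force between the fingers and push_stick above 2 N and contact force between push_stick and cheek above 4 N and contact force between cheek and fence above 2 N and contact force between cheek and table above 5 N and contact force between push_stick and table below 0.3 N and x of each of cheek_corner, cheek_tail in the frame of stop above -0.0025 m and y of cheek_corner in the frame of stop between -0.003 and 0.003 m and height (world z) of cheek_corner below 0.002 m and angle between cheek's own z axis and vertical below 0.02 rad and x of notch in the frame of cheek between -0.048 and -0.034 m and z of notch in the frame of cheek below 0.03 m and y of notch in the frame of cheek between -0.05 and 0.05 m and angle between push_stick's own z axis and vertical between 0.35 and 1.05 rad and linear speed of cheek below 0.01 m/s); the arm keeps its last pose, push and grip.
It fails at once if the hand or arm touched the cheek (contact force between any of the arm, the fingers and cheek above 0.5 N).
It fails at once if a bystander was disturbed (distance of any of glue_bottle, finished_cheek, knob_tray, spanner from where it was at the start of the episode above 0.02 m).
It also fails if it takes over 58 s, if anything falls off the work surface, if the arm or the gripper's body presses on something with over 40 N, if the wrist force passes 120 N, or if a joint passes its speed limit or range.

## Working session

There is one attempt and no reset: what is moved stays moved. The work goes in short steps, Python scripts to look and compute and a tool call to move; the robot and the scene stay as the last step left them, time stands still between calls to the robot, and variables do not carry over. Pictures are saved under pics/ and viewed, and the job is handed in when it is done.

Besides the shell and the picture viewer there is one more tool, called after "Request:" as name(argument=value, ...) on one line, values as JSON. carry_out: Moves the arm, as the interface text tells. Its arguments: {"type":"object","properties":{"increments":{"type":"string"},"squeeze":{"type":"number"}},"required":["increments"]}

```bash
ls; mkdir -p pics; python3 - <<'E'
from bench import r
import cv2
s=r.read_state();print({k:(v if not hasattr(v,'round') else v) for k,v in s.items()})
print(r.pinch_z)
for n in ["side","top","wrist"]:
    m=r.camera_model(n);print(n,m)
    p,d=r.camera(n);cv2.imwrite(f"pics/{n}0.png",p)
    import numpy as np;np.save(f"pics/{n}0.npy",d);
E
```

```text
pics
{'time': 0.0, 'joint_positions': array([-1.20660748,  0.33284741, -0.06468375,  1.46095672,  0.02159577,
        1.34990207, -0.08851244]), 'joint_vel': array([ 2.34546595e-05, -1.35709675e-03,  5.77656922e-04, -7.46777509e-04,
        4.52308482e-04,  1.16765751e-03,  1.20715328e-03]), 'joint_torque': array([ 1.97544637e-04, -6.23238373e+01,  2.53222726e-02, -3.89924312e+01,
       -6.10962999e-02,  3.92877194e-02,  1.24546186e-04]), 'ee_pos': array([0.235625  , 0.57845663, 0.22176182]), 'eef_rot': array([ 8.29826068e-01,  5.58021679e-01, -5.68712992e-04,  4.23654753e-04]), 'ft_force': array([-0.70373685, -0.57664463, -0.43216032]), 'torque': array([ 0.00829738,  0.05061132, -0.05760882]), 'width': 0.08724563551974307}
0.0187
side {'K': array([[493.23185366,   0.        , 323.74254653],
       [  0.        , 493.23185366, 193.78414129],
       [  0.        ,   0.        ,   1.        ]]), 'k1': -0.1574191226917869, 'extrinsics': array([[ 0.84882401, -0.30462358,  0.43209059, -0.20537972],
       [-0.52867422, -0.48728151,  0.6950254 , -1.07787112],
       [-0.00117137, -0.81838
[... 399 characters left out ...]
.00401569,  0.02403848],
       [-0.00335291, -0.08155673, -0.99666306,  1.29137504],
       [ 0.        ,  0.        ,  0.        ,  1.        ]])}
wrist {'K': array([[345.78550611,   0.        , 317.15863855],
       [  0.        , 345.78550611, 200.17395422],
       [  0.        ,   0.        ,   1.        ]]), 'k1': -0.005283718538461587, 'extrinsics': array([[ 3.77064406e-01,  8.90131491e-01,  2.55906941e-01,
         1.66138935e-01],
       [ 9.26187006e-01, -3.62461130e-01, -1.03920929e-01,
         6.07179964e-01],
       [ 2.53027246e-04,  2.76202567e-01, -9.61099411e-01,
         3.83288621e-01],
       [ 0.00000000e+00,  0.00000000e+00,  0.00000000e+00,
         1.00000000e+00]])}
```

View pics/side0.png

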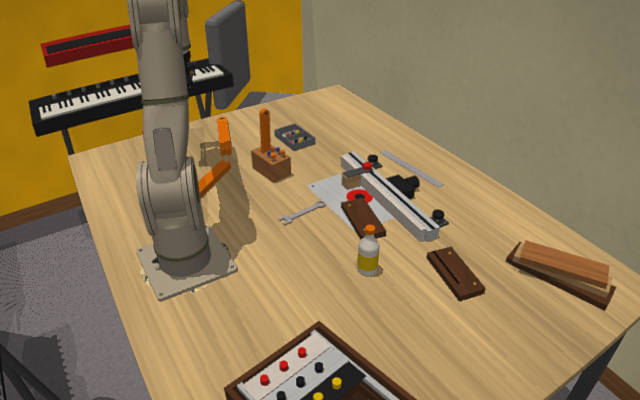

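View pics/top0.png

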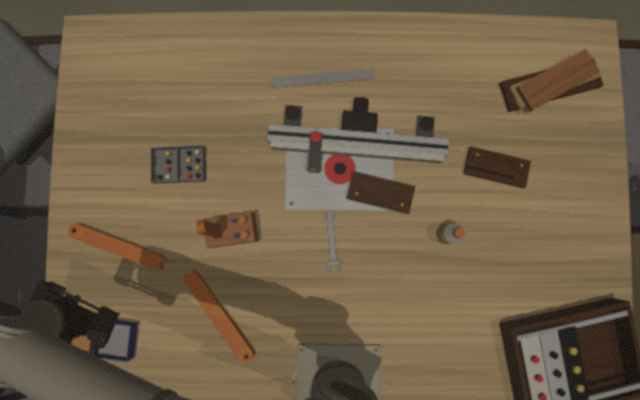

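View pics/wrist0.png

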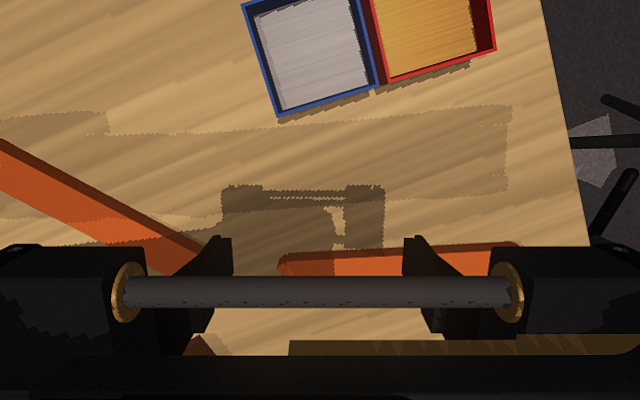

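```bash
cat > h.py <<'E'
import numpy as np, cv2
from bench import r
from scipy.spatial.transform import Rotation as R
def rays(m,uv):
    uv=np.atleast_2d(np.float64(uv)).reshape(-1,1,2)
    n=cv2.undistortPoints(uv,m["K"],np.array([m["k1"],0,0,0.]))[:,0]
    T=np.array(m["extrinsics"]); d=np.c_[n,np.ones(len(n))]@T[:3,:3].T
    return T[:3,3],d
def plane(m,uv,z):
    o,d=rays(m,uv); return o+d*((z-o[2])/d[:,2])[:,None]
def proj(m,P):
    T=np.linalg.inv(m["extrinsics"]); P=np.atleast_2d(P)@T[:3,:3].T+T[:3,3]
    n=P[:,:2]/P[:,2:]; n=n*(1+m["k1"]*(n**2).sum(1,keepdims=True))
    return n@m["K"][:2,:2].T+m["K"][:2,2]
def cloud(m,d):
    v,u=np.mgrid[0:400,0:640]; uv=np.c_[u.ravel(),v.ravel()].astype(float)
    o,dd=rays(m,uv); return (o+dd*d.reshape(-1,1)).reshape(400,640,3)
E
python3 - <<'E'
from h import *
p=cv2.imread("pics/top0.png")
cv2.imwrite("pics/t1.png",cv2.resize(p[90:280,140:340],None,fx=4,fy=3,interpolation=2)[:, :])
cv2.imwrite("pics/t1.png",cv2.resize(p[100:250,180:380],None,fx=4,fy=4,interpolation=2))
cv2.imwrite("pics/t2.png",cv2.resize(p[100:250,260:460],None,fx=4,fy=4,interpolation=2))
q=cv2.imread("pics/side0.png")
cv2.imwrite("pics/s1.png",cv2.resize(q[90:240,240:440],None,fx=4,fy=4,interpolation=2))
E
```

```text
(no output)
```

View pics/t1.png

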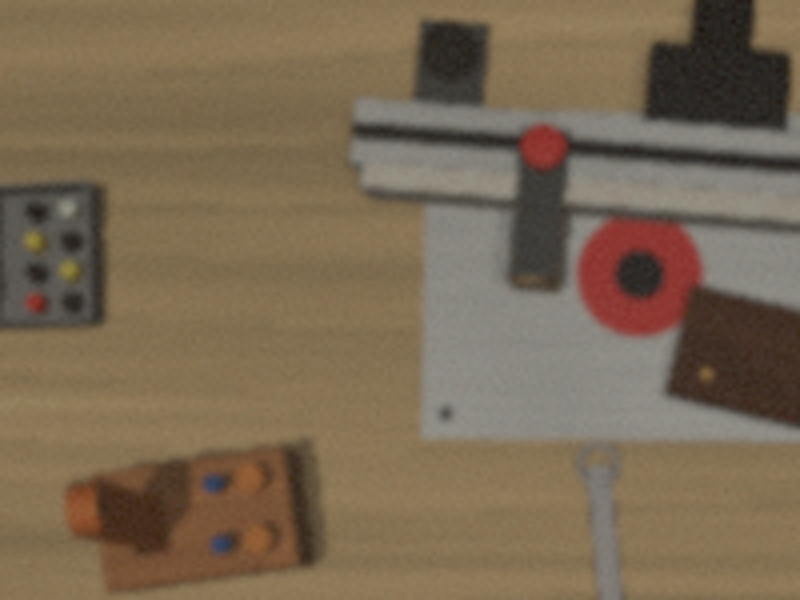

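View pics/t2.png

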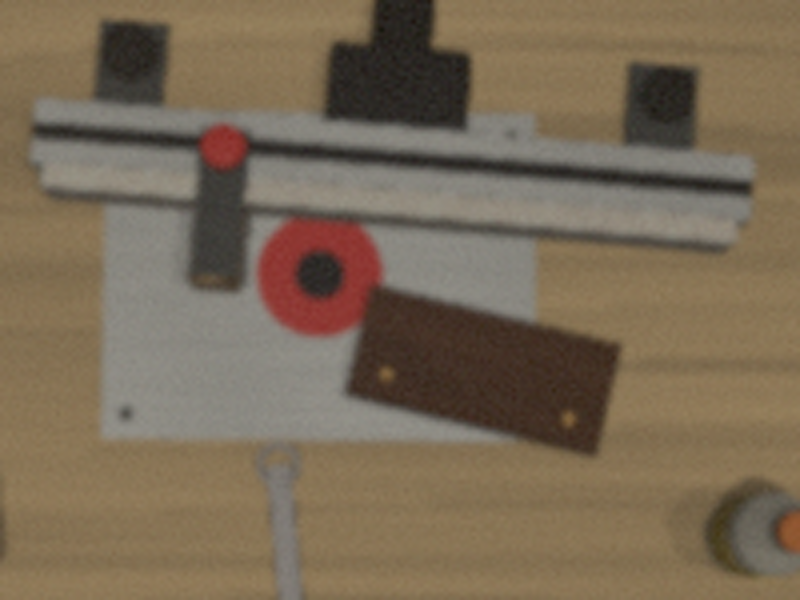

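View pics/s1.png

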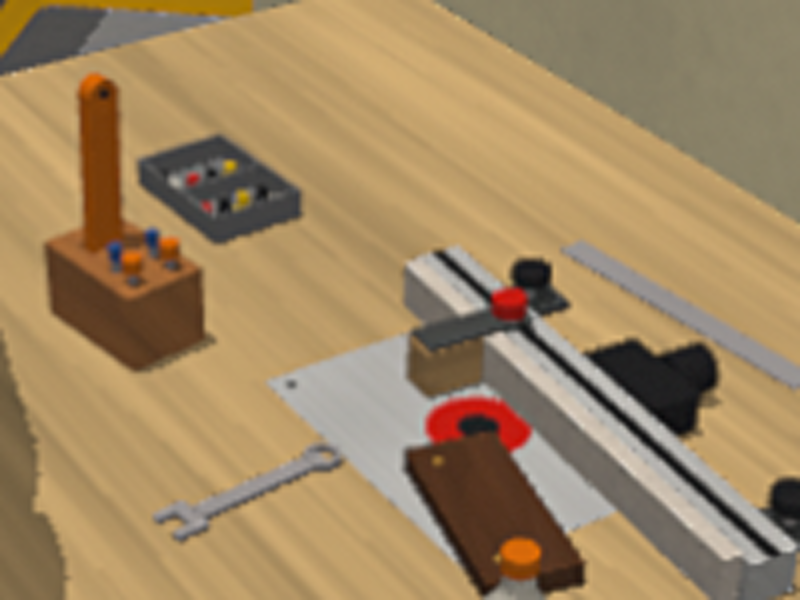

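```bash
python3 - <<'E'
from h import *
T=r.camera_model("top");S=r.camera_model("side")
f=lambda P:np.array2string(np.array(P),precision=4,suppress_small=True)
z2=lambda a:(np.array(a,float)+.5)/4-.5+np.array([260,100]); z1=lambda a:(np.array(a,float)+.5)/4-.5+np.array([180,100])
print("fence foot",f(plane(T,z2([[45,197],[735,250]]),0)))
print("fence white lower edge z46",f(plane(T,z2([[45,190],[735,243]]),0.046)))
print("fence white/al z46",f(plane(T,z2([[42,163],[735,218]]),0.046)))
print("stop bracket z51",f(plane(T,z2([[190,287],[241,289],[197,165],[247,165]]),0.051)))
print("cheek top corners",f(plane(T,z2([[372,287],[622,345],[597,455],[346,394]]),0.022)))
print("caddy top",f(plane(T,z1([[288,447],[305,565],[105,590]]),0.075)))
print("caddy holes",f(plane(T,z1([[213,484],[221,544],[250,477],[258,540]]),0.1)))
print("bottle cap",f(plane(T,z2([[795,530]]),0.15)), "spanner",f(plane(T,z2([[280,460]]),0)),f(plane(T,[[334,266]],0)))
print("tray",f(plane(T,[[206,147],[206,182]],0.03)))
# stick
for n,m,roi in(("top",T,(190,210,212,245)),("side",S,(250,100,275,160))):
    p=cv2.imread(f"pics/{n}0.png");hsv=cv2.cvtColor(p,cv2.COLOR_BGR2HSV)
    x0,y0,x1,y1=roi;q=hsv[y0:y1,x0:x1]
    mk=((q[...,0]<14)&(q[...,1]>(170 if n=="top" else 190))&(q[...,2]>90)).astype(np.uint8)
    ys,xs=np.nonzero(mk);print(n,xs.min()+x0,xs.max()+x0,ys.min()+y0,ys.max()+y0,len(xs))
    cv2.imwrite(f"pics/st_{n}.png",np.hstack([cv2.resize(p[y0:y1,x0:x1],None,fx=8,fy=8,interpolation=0),cv2.resize(cv2.cvtColor(mk*255,8),None,fx=8,fy=8,interpolation=0)]))
    d=np.load(f"pics/{n}0.npy");C=cloud(m,d)[y0:y1,x0:x1][mk>0]
    print(f(C.mean(0)),f(np.percentile(C,[5,50,95],axis=0)))
    if n=="side":
        for row in range(0,y1-y0,4):
            xx=np.nonzero(mk[row])[0]
            if len(xx): print(row+y0,xx.min()+x0,xx.max()+x0, f(np.median(cloud(m,d)[row+y0,x0:x1][mk[row]>0],axis=0)))
E
```

```text
fence foot [[ 0.6603  0.1956  0.    ]
 [ 0.6263 -0.2965  0.    ]]
fence white lower edge z46 [[ 0.6558  0.1896  0.046 ]
 [ 0.623  -0.2852  0.046 ]]
fence white/al z46 [[ 0.6747  0.1921  0.046 ]
 [ 0.6405 -0.2855  0.046 ]]
stop bracket z51 [[0.5883 0.0887 0.051 ]
 [0.5872 0.054  0.051 ]
 [0.6728 0.085  0.051 ]
 [0.673  0.0507 0.051 ]]
cheek top corners [[ 0.5938 -0.0365  0.022 ]
 [ 0.5546 -0.2108  0.022 ]
 [ 0.4778 -0.1928  0.022 ]
 [ 0.5188 -0.0188  0.022 ]]
caddy top [[0.4765 0.2337 0.075 ]
 [0.3984 0.2208 0.075 ]
 [0.3804 0.354  0.075 ]]
caddy holes [[0.4503 0.2779 0.1   ]
 [0.4114 0.2718 0.1   ]
 [0.4551 0.2538 0.1   ]
 [0.4143 0.2477 0.1   ]]
bottle cap [[ 0.4239 -0.2948  0.15  ]] spanner [[0.4739 0.0266 0.    ]] [[0.3305 0.0132 0.    ]]
tray [[0.6589 0.3745 0.03  ]
 [0.5601 0.3711 0.03  ]]
top 198 204 222 231 24
[0.4298 0.3244 0.2326] [[0.4199 0.3197 0.2287]
 [0.4278 0.3241 0.2326]
 [0.4408 0.3306 0.2355]]
side 260 274 109 158 97
[0.4238 0.3167 0.1481] [[0.4055 0.2562 0.0772]
 [0.4233 0.3208 0.1356]
 [0.4403 0.3319 0.2272]]
112 260 268 [0.4301 0.3187 0.2243]
116 260 268 [0.4267 0.325  0.2088]
120 260 260 [0.4122 0.3287 0.1959]
124 265 268 [0.4312 0.3192 0.1794]
132 269 269 [0.4399 0.322  0.1445]
136 261 269 [0.4209 0.3205 0.1335]
140 261 269 [0.4152 0.3147 0.1177]
144 269 269 [0.4372 0.3233 0.0967]
156 271 271 [0.4045 0.2427 0.098 ]
```

```bash
cat >> h.py <<'E'
def yawdown(deg): # tool x at yaw, z down
    c,s=np.cos(np.radians(deg)),np.sin(np.radians(deg)); return np.array([[c,s,0],[s,-c,0],[0,0,-1.]])
def delta(pos,Rt=None,s=None):
    s=s or r.read_state(); R0=R.from_quat(s["eef_rot"]).as_matrix(); p=np.array(s["ee_pos"])
    rv=np.degrees(R.from_matrix(R0.T@(R0 if Rt is None else Rt)).as_rotvec()); sh=R0.T@(np.array(pos)-p)
    print("turn",np.round(rv,2),"shift",np.round(sh,4),"from",np.round(p,4)); return rv,sh
E
python3 - <<'E'
from h import *
delta([.425,.325,.31],yawdown(9.4))
E
```

```text
turn [3.000e-02 5.000e-02 5.844e+01] shift [-0.1635  0.271  -0.0879] from [0.2357 0.5786 0.222 ]
```

Request:
carry_out(increments="0 0 10 -0.015 0.025 -0.05 0.087; 0 0 20 -0.04 0.07 -0.088 0.087; 0 0 30 -0.07 0.117 -0.088 0.087; 0 0 40 -0.1 0.166 -0.088 0.087; 0 0 50 -0.13 0.215 -0.088 0.087", squeeze=50)

```text
time: 0.78
ee_pos: [0.3866, 0.3754, 0.3101]
eef_rot: [0.988, 0.152, -0.0, 0.0]
ft_force: [0.3, 1.1, 0.8]
width: 0.0868
```

```bash
python3 - <<'E'
from h import *
delta([.425,.325,.31],yawdown(9.4))
E
```

```text
turn [0.04 0.03 8.11] shift [0.0214 0.0597 0.0001] from [0.3866 0.3754 0.3101]
```

Request:
carry_out(increments="0 0 4 0.01 0.03 0 0.087; 0 0 8.1 0.021 0.06 0 0.087; 0 0 8.1 0.021 0.06 0 0.087; 0 0 8.1 0.021 0.06 0 0.087; 0 0 8.1 0.021 0.06 0 0.087")

```text
time: 1.4
ee_pos: [0.4239, 0.3257, 0.3098]
eef_rot: [0.997, 0.083, -0.0, 0.0]
ft_force: [-0.2, 0.8, 0.5]
width: 0.0869
```

```bash
python3 - <<'E'
from h import *
m=r.camera_model("wrist");p,d=r.camera("wrist");cv2.imwrite("pics/w1.png",p);np.save("pics/w1.npy",d);print(m["extrinsics"].tolist())
print(proj(m,[[.423,.321,.075],[.425,.325,.235]]))
p,d=r.camera("top");cv2.imwrite("pics/top1.png",p)
E
```

```text
[[0.9860530481305375, 0.16015514887180116, 0.04527377344914859, 0.41206298490684384], [0.1664299250099254, -0.9477445372010608, -0.27217893428172546, 0.40057525152238876], [-0.0006828862747489373, 0.27591777850547505, -0.96118099917286, 0.4712448854967094], [0.0, 0.0, 0.0, 1.0]]
[[315.28086882 172.57980608]
 [317.63215739 212.03364824]]
```

View pics/w1.png

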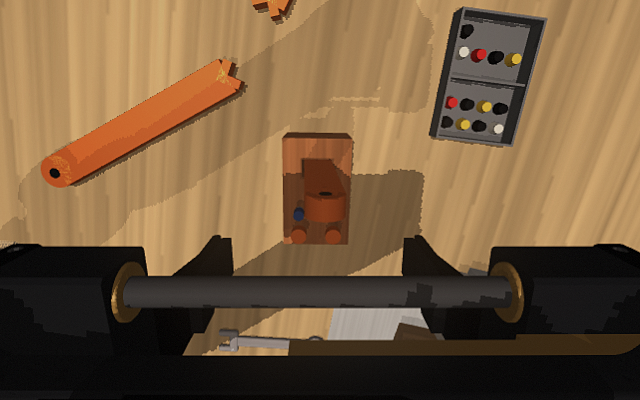

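```bash
python3 - <<'E'
import cv2
p=cv2.imread("pics/w1.png");cv2.imwrite("pics/w1z.png",cv2.resize(p[125:250,260:380],None,fx=4.8,fy=4.8,interpolation=2))
E
```

```text
(no output)
```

View pics/w1z.png

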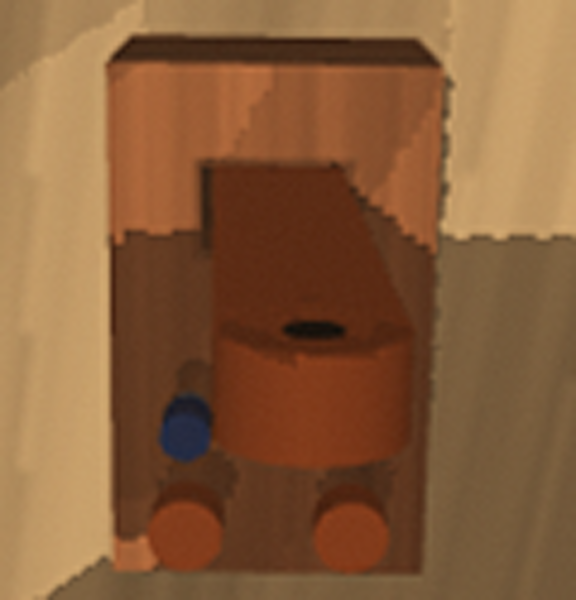

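```bash
python3 - <<'E'
from h import *
m=r.camera_model("wrist")
f=lambda P:np.array2string(np.array(P),precision=4,suppress_small=True)
z=lambda a:np.array(a,float)/4.8+[260,125]
print("base +y face z75",f(plane(m,z([[212,163],[345,163]]),.075)))
print("slot corner",f(plane(m,z([[202,163]]),.075)))
print("sides z219",f(plane(m,z([[212,330],[412,330],[212,440],[412,440]]),.219)))
print("ridge z235",f(plane(m,z([[312,352],[312,466]]),.235)))
print("caddy",f(plane(m,z([[108,64],[442,66],[423,573],[113,572]]),.075)))
E
```

```text
base +y face z75 [[0.408  0.3342 0.075 ]
 [0.4395 0.3395 0.075 ]]
slot corner [[0.4057 0.3338 0.075 ]]
sides z219 [[0.4137 0.3321 0.219 ]
 [0.4447 0.3373 0.219 ]
 [0.4165 0.3141 0.219 ]
 [0.4482 0.3194 0.219 ]]
ridge z235 [[0.4287 0.3355 0.235 ]
 [0.4318 0.3179 0.235 ]]
caddy [[0.3801 0.3534 0.075 ]
 [0.4581 0.366  0.075 ]
 [0.4782 0.2382 0.075 ]
 [0.3993 0.2252 0.075 ]]
```

```bash
python3 - <<'E'
from h import *
delta([.429,.3265,.173],yawdown(9.4))
E
```

```text
turn [0.05 0.05 0.12] shift [ 0.0052 -0.0004  0.1369] from [0.4241 0.3254 0.3099]
```

Request:
carry_out(increments="0 0 0 0.005 0 0.035 0.087; 0 0 0 0.005 0 0.07 0.087; 0 0 0 0.005 0 0.105 0.087; 0 0 0 0.005 0 0.137 0.087; 0 0 0 0.005 0 0.137 0.087")

```text
time: 2.12
ee_pos: [0.4275, 0.3255, 0.171]
eef_rot: [0.997, 0.084, -0.002, 0.002]
ft_force: [0.1, -0.1, 0.6]
width: 0.0869
```

Request:
carry_out(increments="0 0 0 0 0 0 0.02; 0 0 0 0 0 0 0.02; 0 0 0 0 0 0 0.02; 0 0 0 0 0 0 0.02; 0 0 0 0 0 0 0.02", squeeze=55)

```text
time: 2.75
ee_pos: [0.4276, 0.3255, 0.1712]
eef_rot: [0.997, 0.083, -0.002, 0.002]
ft_force: [0.3, -0.4, 0.2]
width: 0.0452
```

Request:
carry_out(increments="0 0 0 0 0 0 0.02; 0 0 0 0 0 0 0.02; 0 0 0 0 0 0 0.02; 0 0 0 0 0 0 0.02; 0 0 0 0 0 0 0.02")

```text
time: 3.38
ee_pos: [0.4261, 0.3254, 0.1709]
eef_rot: [0.996, 0.084, -0.004, 0.002]
ft_force: [-5.6, -0.7, 3.6]
width: 0.032
```

Request:
carry_out(increments="0 0 0 0 0 -0.03 0.02; 0 0 0 0 0 -0.06 0.02; 0 0 0 0 0 -0.09 0.02; 0 0 0 0 0 -0.12 0.02; 0 0 0 0 0 -0.13 0.02")

```text
time: 4.0
ee_pos: [0.4275, 0.3263, 0.3024]
eef_rot: [0.996, 0.084, -0.003, 0.001]
ft_force: [0.1, 0.8, -1.1]
width: 0.0319
```

```bash
python3 - <<'E'
from h import *
print(r.read_state()["ft_force"])
for n in ["wrist","side","top"]:
    p,d=r.camera(n);cv2.imwrite(f"pics/{n}2.png",p)
    if n=="side": cv2.imwrite("pics/side2z.png",cv2.resize(p[40:190,220:380],None,fx=4,fy=4,interpolation=2))
E
```

```text
[ 0.13248516  0.78736379 -1.05395126]
```

View pics/side2z.png

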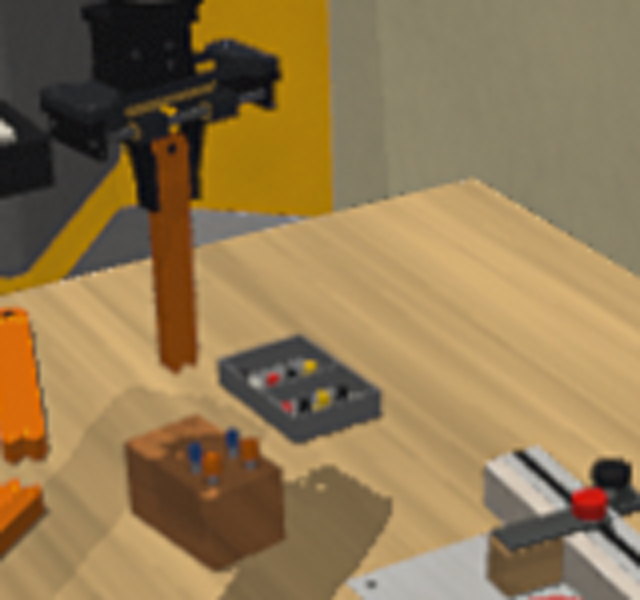

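View pics/wrist2.png

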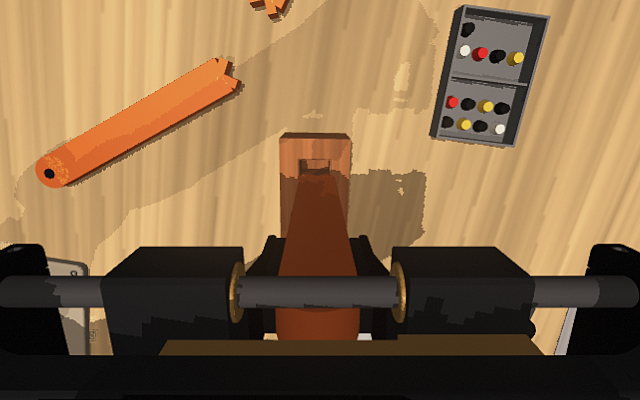

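```bash
python3 - <<'E'
from h import *
p=cv2.imread("pics/wrist2.png")
cv2.imwrite("pics/w2z.png",cv2.resize(p[150:250,250:390],None,fx=5.5,fy=5.5,interpolation=2))
p=cv2.imread("pics/side2.png");cv2.imwrite("pics/s2z.png",cv2.resize(p[70:140,250:280],None,fx=8,fy=8,interpolation=2))
E
```

```text
(no output)
```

View pics/w2z.png

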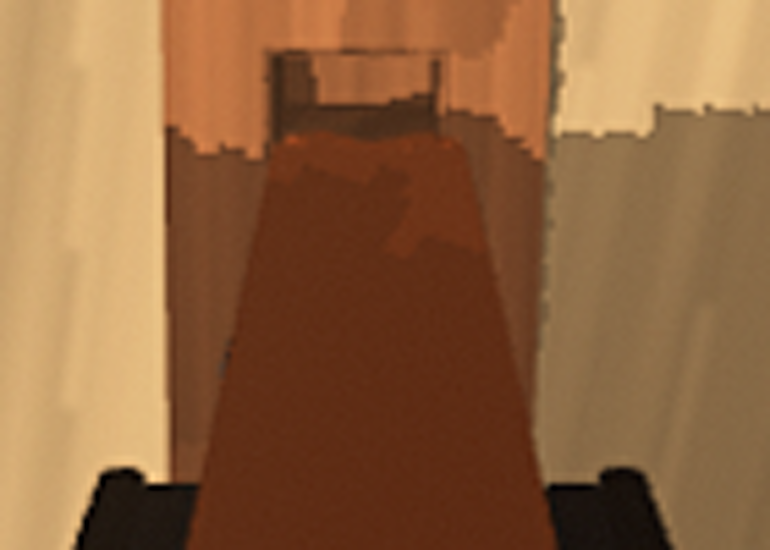

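View pics/s2z.png

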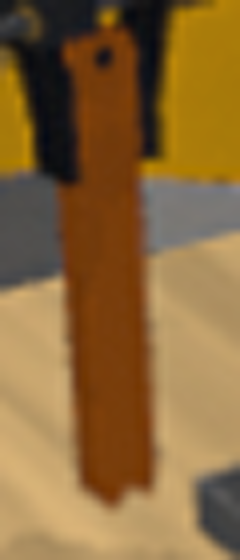

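```bash
python3 - <<'E'
from h import *
s=r.read_state();m=r.camera_model("wrist");R0=R.from_quat(s["eef_rot"]).as_matrix()
P=plane(m,np.array([[272,145],[462,145],[225,350],[505,350]])/5.5+[250,150],s["ee_pos"][2]-.156)
P[2:]=plane(m,np.array([[225,350],[502,350]])/5.5+[250,150],s["ee_pos"][2]-.07)
print((P-s["ee_pos"])@R0, s["ee_pos"])
S=r.camera_model("side")
print(proj(S,[s["ee_pos"]+R0@np.array(v) for v in ([-.016,-.0,.156],[.016,0,.156],[0,0,.147],[0,0,0])]) )
E
```

```text
[[-0.01581608 -0.00793353  0.15609802]
 [ 0.01653376 -0.00799087  0.15584296]
 [-0.01775311  0.00053236  0.07014481]
 [ 0.01771047  0.00043846  0.06986507]] [0.42691844 0.32592062 0.30012688]
[[261.26931477 134.19449818]
 [268.7133223  131.35585285]
 [264.85036894 130.46875864]
 [262.19656999  91.13544728]]
```

```bash
python3 - <<'E'
from h import *
delta([.450,-.115,.30],yawdown(-4))
E
```

```text
turn [ 0.29  0.42 13.6 ] shift [-0.0508  0.4386  0.0023] from [0.4269 0.3259 0.3001]
```

Request:
carry_out(increments="0 0 2 -0.007 0.06 0 0.02; 0 0 5 -0.014 0.12 0 0.02; 0 0 8 -0.021 0.18 0 0.02; 0 0 11 -0.028 0.24 0 0.02; 0.3 0.4 13.6 -0.035 0.3 0 0.02")

```text
time: 4.78
ee_pos: [0.4417, 0.0224, 0.3002]
eef_rot: [0.999, -0.035, -0.001, 0.0]
ft_force: [1.0, 0.3, -0.2]
width: 0.0318
```

```bash
python3 - <<'E'
from h import *
delta([.450,-.115,.20],yawdown(-4))
E
```

```text
turn [ 0.02  0.11 -0.07] shift [0.0182 0.1364 0.1002] from [0.4417 0.0224 0.3002]
```

Request:
carry_out(increments="0 0.1 0 0.005 0.05 0 0.02; 0 0.1 0 0.012 0.1 0 0.02; 0 0.1 0 0.018 0.136 0.03 0.02; 0 0.1 0 0.018 0.136 0.07 0.02; 0 0.1 0 0.018 0.136 0.1 0.02")

```text
time: 5.4
ee_pos: [0.4485, -0.1148, 0.1974]
eef_rot: [0.999, -0.036, -0.001, 0.0]
ft_force: [-0.4, -0.4, -0.9]
width: 0.0314
```

```bash
python3 - <<'E'
from h import *
delta([.450,-.115,.165],yawdown(-4))
print(r.read_state()["ft_force"])
for n in ["wrist","side","top"]:
    p,d=r.camera(n);cv2.imwrite(f"pics/{n}3.png",p)
    if n=="side": cv2.imwrite("pics/side3z.png",cv2.resize(p[110:260,290:450],None,fx=4,fy=4,interpolation=2))
E
```

```text
turn [ 0.04  0.16 -0.12] shift [0.0016 0.     0.0324] from [ 0.4485 -0.1148  0.1974]
[-0.4078729  -0.37515772 -0.93550402]
```

View pics/side3z.png

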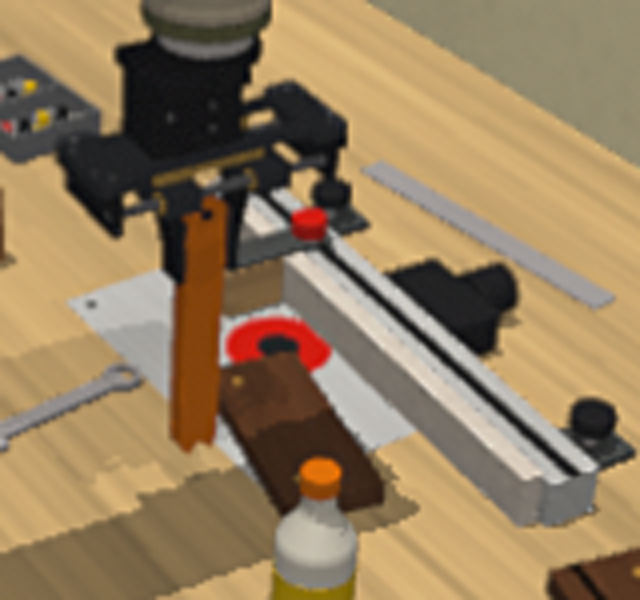

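View pics/top3.png

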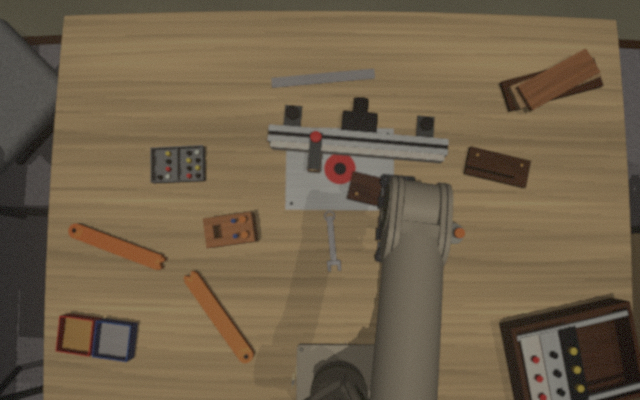

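View pics/wrist3.png

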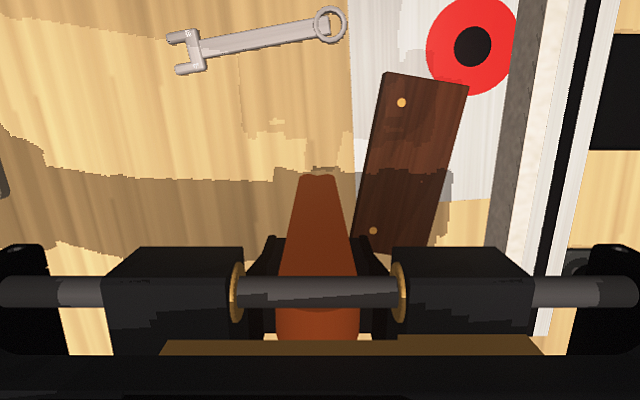

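```bash
python3 - <<'E'
from h import *
p=cv2.imread("pics/wrist3.png");cv2.imwrite("pics/w3z.png",cv2.resize(p[0:260,330:590],None,fx=2.3,fy=2.3,interpolation=2))
E
```

```text
(no output)
```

View pics/w3z.png

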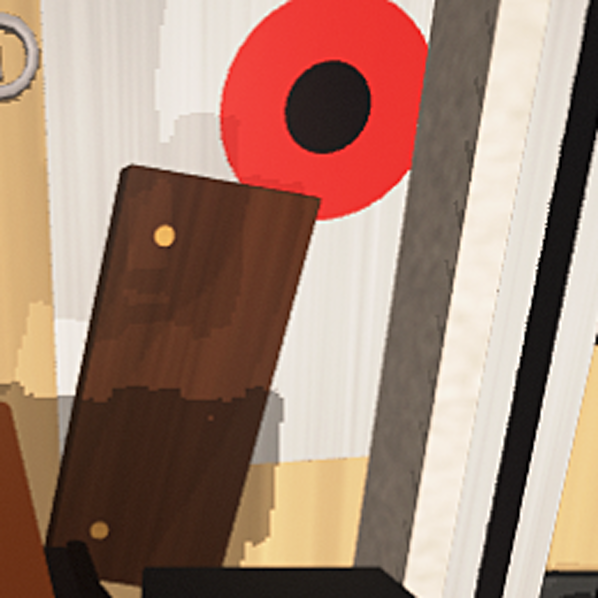

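```bash
python3 - <<'E'
from h import *
m=r.camera_model("wrist");z=lambda a:np.array(a,float)/2.3+[330,0]
f=lambda P:np.array2string(np.array(P),precision=4,suppress_small=True)
a=plane(m,z([[433,5],[357,540]]),0);print("fence foot",f(a),np.arctan2(*(a[0]-a[1])[:2]))
a=plane(m,z([[498,5],[411,540]]),.046);print("fence top",f(a),np.arctan2(*(a[0]-a[1])[:2]))
a=plane(m,z([[133,166],[320,198],[222,565]]),.022);print("cheek",f(a))
a=plane(m,z([[133,166],[55,500]]),.022);print("cheek edge",f(a))
delta([.450,-.115,.165],yawdown(-4))
E
```

```text
fence foot [[ 0.6468  0.0364  0.    ]
 [ 0.6304 -0.195   0.    ]] 0.0706295774437998
fence top [[ 0.6452  0.0252  0.046 ]
 [ 0.6308 -0.1766  0.046 ]] 0.07132930940277941
cheek [[ 0.5204 -0.018   0.022 ]
 [ 0.5955 -0.0355  0.022 ]
 [ 0.5586 -0.1935  0.022 ]]
cheek edge [[ 0.5204 -0.018   0.022 ]
 [ 0.4834 -0.1567  0.022 ]]
turn [ 0.07  0.23 -0.07] shift [0.0017 0.0004 0.0337] from [ 0.4485 -0.1145  0.1987]
```

Request:
carry_out(increments="0 0.2 0 0.002 0 0.017 0.02; 0 0.2 0 0.002 0 0.034 0.02; 0 0.2 0 0.006 0 0.034 0.02; 0 0.2 0 0.016 0 0.034 0.02; 0 0.2 0 0.026 0 0.034 0.02")

```text
time: 6.18
ee_pos: [0.4758, -0.1163, 0.1656]
eef_rot: [0.999, -0.035, 0.001, 0.001]
ft_force: [-0.2, 0.4, -0.1]
width: 0.0321
```

Request:
carry_out(increments="0 0.2 0 0.01 0 0 0.02; 0 0.2 0 0.02 0 0 0.02; 0 0.2 0 0.03 0 0 0.02; 0 0.2 0 0.04 0 0 0.02; 0 0.2 0 0.045 0 0 0.02")

```text
time: 6.8
ee_pos: [0.5212, -0.1196, 0.1655]
eef_rot: [0.999, -0.035, 0.002, 0.001]
ft_force: [-1.1, 0.1, -0.5]
width: 0.0316
```

```bash
python3 - <<'E'
from h import *
delta([.53,-.115,.165],yawdown(-4.07))
for n in ["wrist"]:
    p,d=r.camera(n);cv2.imwrite(f"pics/{n}4.png",p)
E
```

```text
turn [ 0.08 -0.25  0.02] shift [ 0.0084 -0.0052  0.0005] from [ 0.5212 -0.1196  0.1655]
```

View pics/wrist4.png

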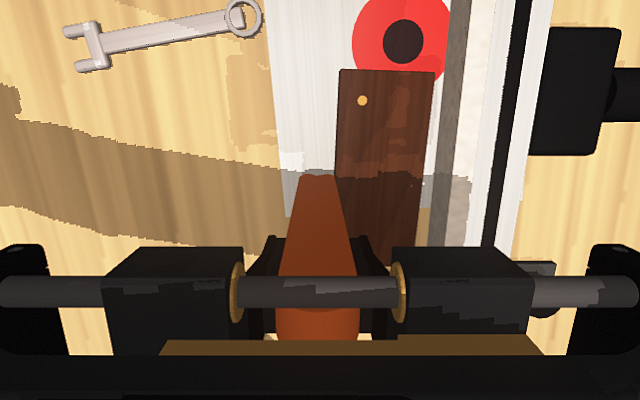

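Request:
carry_out(increments="0 0 0 0.004 0 0 0.02; 0 0 0 0.008 0 0 0.02; 0 0 0 0.012 0 0 0.02; 0 0 0 0.016 0 0 0.02; 0 0 0 0.018 0 0 0.02")

```text
time: 7.48
ee_pos: [0.5386, -0.1207, 0.1652]
eef_rot: [0.999, -0.035, 0.001, 0.001]
ft_force: [-6.1, -0.2, 1.4]
width: 0.0315
```

```bash
python3 - <<'E'
from h import *
print(r.read_state()["ft_force"])
for n in ["wrist"]:
    p,d=r.camera(n);cv2.imwrite(f"pics/{n}5.png",p)
E
```

```text
[-6.06357003 -0.16680289  1.39217817]
```

View pics/wrist5.png

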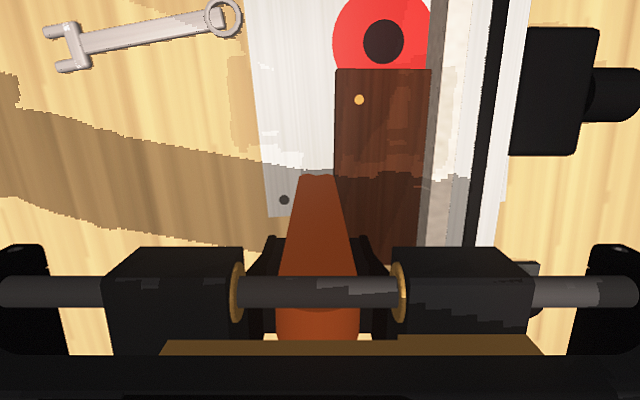

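```bash
python3 - <<'E'
from h import *
m=r.camera_model("wrist");P=plane(m,[[336,69],[432,69]],.022);print(P)
th=.071;X=np.array([np.cos(th),-np.sin(th),0]);Y=np.array([np.sin(th),np.cos(th),0])
O=np.array([.6438,0,0]);print("fence coords",[( (p-O)@X,(p-O)@Y) for p in P])
T=r.camera_model("top");
for p in plane(T,(np.array([[241,289],[247,175.]])+.5)/4-.5+[260,100],.051): print("stop",(p-O)@X,(p-O)@Y)
# tail start: fence x=-.044, y = end-.18-.009-.03
e=np.mean([(p-O)@Y for p in P])
for t in ([-.08-.016-.03, -.12],[-.126,e-.18-.009-.025],[-.044,e-.18-.009-.025]):
    Q=O+X*t[0]+Y*t[1];Q[2]=.165;print(t);delta(Q,yawdown(-4.07))
E
```

```text
[[ 0.56212688 -0.02081784  0.022     ]
 [ 0.64139414 -0.02633282  0.022     ]]
fence coords [(np.float64(-0.07999052434594292), np.float64(-0.026559307982134822)), (np.float64(-0.0005317376810326314), np.float64(-0.026437143754924303))]
stop -0.06027658276587821 0.049822358317255275
stop 0.018614220555964445 0.05212048545222044
[-0.126, -0.12]
turn [ 0.08 -0.1   0.03] shift [-0.0296 -0.0078  0.0001] from [ 0.5386 -0.1206  0.1651]
[-0.126, np.float64(-0.24049822586852956)]
turn [ 0.08 -0.1   0.03] shift [-0.0296  0.1127  0.0002] from [ 0.5386 -0.1206  0.1651]
[-0.044, np.float64(-0.24049822586852956)]
turn [ 0.08 -0.1   0.03] shift [0.0524 0.1127 0.0004] from [ 0.5386 -0.1206  0.1651]
```

Request:
carry_out(increments="0 0 0 -0.01 0 -0.01 0.02; 0 0 0 -0.01 0 -0.045 0.02; 0 0 0 0.01 0.04 -0.05 0.02; 0 0 0 0.035 0.08 -0.05 0.02; 0 0 0 0.052 0.115 -0.05 0.02")

```text
time: 8.15
ee_pos: [0.5832, -0.2402, 0.2166]
eef_rot: [0.999, -0.035, 0.002, 0.001]
ft_force: [0.2, 0.6, 0.2]
width: 0.0315
```

```bash
python3 - <<'E'
from h import *
th=.071;X=np.array([np.cos(th),-np.sin(th),0]);Y=np.array([np.sin(th),np.cos(th),0]);O=np.array([.6438,0,0])
Q=O+X*-.046+Y*-.2415;Q[2]=.165;delta(Q,yawdown(-4.07));print(r.read_state()["ft_force"])
for n in ["wrist"]:
    p,d=r.camera(n);cv2.imwrite(f"pics/{n}6.png",p)
E
```

```text
turn [ 0.11 -0.23  0.06] shift [-0.0028 -0.0025  0.0516] from [ 0.5832 -0.2402  0.2166]
[0.20866831 0.59537205 0.2480972 ]
```

View pics/wrist6.png

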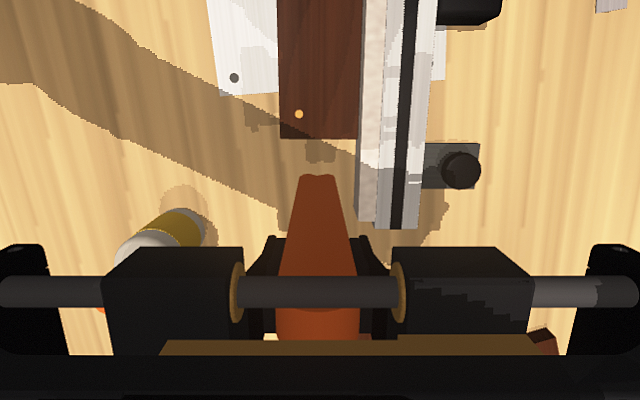

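Request:
carry_out(increments="0 -0.2 0 -0.003 0 0.025 0.02; 0 -0.2 0 -0.003 0 0.05 0.02; 0 -0.2 0 -0.003 -0.005 0.051 0.02; 0 -0.2 0 -0.003 -0.015 0.051 0.02; 0 -0.2 0 -0.003 -0.025 0.051 0.02")

```text
time: 8.82
ee_pos: [0.5825, -0.2194, 0.1665]
eef_rot: [0.999, -0.037, 0.001, 0.003]
ft_force: [0.3, 0.2, -0.8]
width: 0.032
```

Request:
carry_out(increments="0 0 0 0 -0.01 0 0.02; 0 0 0 0 -0.02 0 0.02; 0 0 0 0 -0.03 0 0.02; 0 0 0 0 -0.04 0 0.02; 0 0 0 0 -0.05 0 0.02")

```text
time: 9.45
ee_pos: [0.5863, -0.1689, 0.1662]
eef_rot: [0.999, -0.037, 0.001, 0.003]
ft_force: [0.4, -1.2, -1.3]
width: 0.0318
```

```bash
python3 - <<'E'
from h import *
th=.071;X=np.array([np.cos(th),-np.sin(th),0]);Y=np.array([np.sin(th),np.cos(th),0]);O=np.array([.6438,0,0])
Q=O+X*-.046+Y*(.05-.18-.009);Q[2]=.165;delta(Q,yawdown(-4.07));print(r.read_state()["ft_force"])
for n in ["wrist","side"]:
    p,d=r.camera(n);cv2.imwrite(f"pics/{n}7.png",p)
    if n=="side": cv2.imwrite("pics/side7z.png",cv2.resize(p[110:260,310:470],None,fx=4,fy=4,interpolation=2))
E
```

```text
turn [ 0.29 -0.13 -0.14] shift [-0.0007 -0.0336  0.0011] from [ 0.5863 -0.1689  0.1662]
[ 0.43052405 -1.24806143 -1.27402267]
```

View pics/wrist7.png

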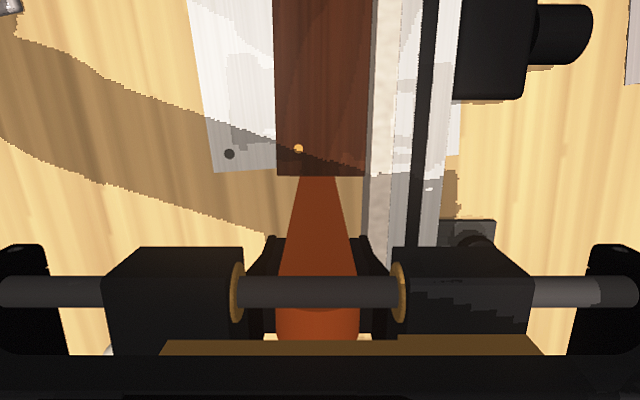

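View pics/side7z.png

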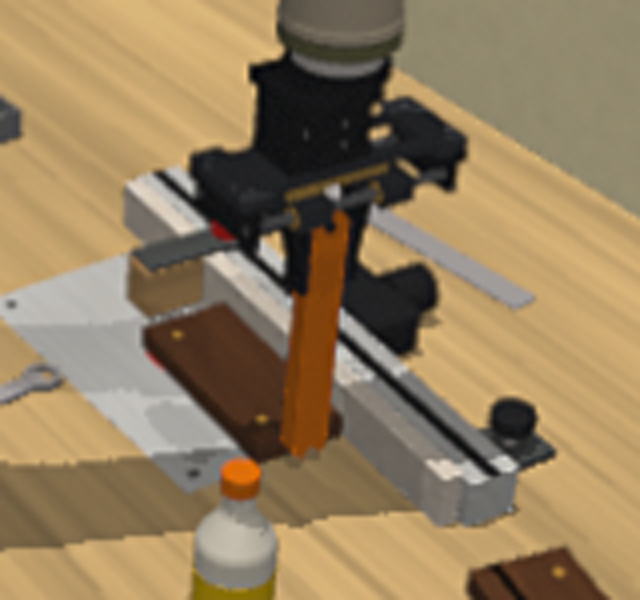

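Request:
carry_out(increments="0 0 0 0 -0.007 0 0.02; 0 0 0 0 -0.014 0 0.02; 0 0 0 0 -0.021 0 0.02; 0 0 0 0 -0.026 0 0.02; 0 0 0 0 -0.029 0 0.02")

```text
time: 10.18
ee_pos: [0.5887, -0.1384, 0.166]
eef_rot: [0.999, -0.036, 0.001, 0.002]
ft_force: [-0.4, -0.4, -0.9]
width: 0.0313
```

Request:
carry_out(increments="0 0 0 0 -0.0015 0 0.02; 0 0 0 0 -0.003 0 0.02; 0 0 0 0 -0.0045 0 0.02; 0 0 0 0 -0.006 0 0.02; 0 0 0 0 -0.007 0 0.02")

```text
time: 10.8
ee_pos: [0.589, -0.1329, 0.166]
eef_rot: [0.999, -0.036, 0.001, 0.003]
ft_force: [-0.4, -5.9, -1.4]
width: 0.0317
```

```bash
python3 - <<'E'
from h import *
th=.071;X=np.array([np.cos(th),-np.sin(th),0]);Y=np.array([np.sin(th),np.cos(th),0]);O=np.array([.6438,0,0])
Q=O+X*-.046+Y*(.05-.18-.009);Q[2]=.165;delta(Q,yawdown(-4.07));print(r.read_state()["ft_force"])
for n in ["wrist","side"]:
    p,d=r.camera(n);cv2.imwrite(f"pics/{n}8.png",p)
    if n=="side": cv2.imwrite("pics/side8z.png",cv2.resize(p[130:240,330:450],None,fx=5,fy=5,interpolation=2))
E
```

```text
turn [ 0.35 -0.13 -0.07] shift [-0.0007  0.0026  0.001 ] from [ 0.589  -0.1329  0.166 ]
[-0.37480461 -5.93678795 -1.38399825]
```

View pics/side8z.png

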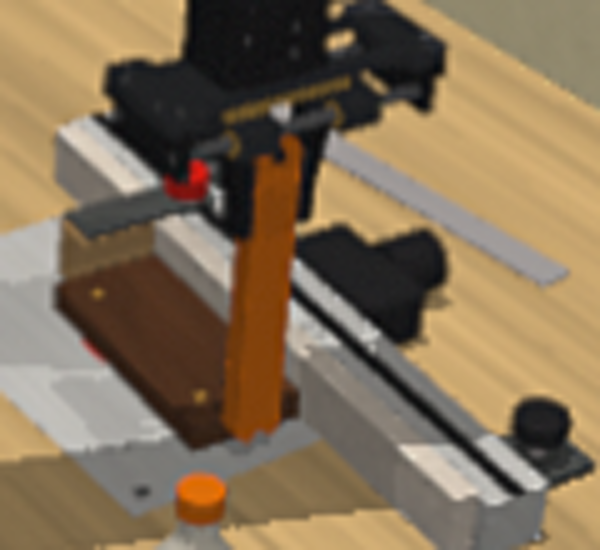

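Request:
carry_out(increments="0 0 0 0 0.01 0 0.02; 0 0 0 0 0.015 -0.02 0.02; 0 0 0 0 0.015 -0.05 0.02; 0 0 0 -0.03 0.01 -0.08 0.02; 0 0 0 -0.06 -0.02 -0.09 0.02")

```text
time: 11.52
ee_pos: [0.53, -0.1099, 0.2574]
eef_rot: [0.999, -0.038, 0.002, 0.003]
ft_force: [0.9, 1.3, -0.8]
width: 0.0317
```

```bash
cat >> h.py <<'E'
th=.071;FX=np.array([np.cos(th),-np.sin(th),0]);FY=np.array([np.sin(th),np.cos(th),0]);FO=np.array([.6438,0,0])
F=np.c_[FX,FY,[0,0,1]]
def lean(deg):
    a=np.radians(deg);c,s=np.cos(a),np.sin(a)
    return F@np.array([[c,0,s],[0,-1,0],[s,0,-c]])
N=np.array([.0003,.001,.147])
def hook(deg,d,fx=-.080,fy=-.042,z=.022,n=N):
    Rt=lean(deg); p=FO+F@np.array([fx,fy,z])-Rt[:,2]*d-Rt@n
    return delta(p,Rt)
E
python3 - <<'E'
from h import *
hook(40,.05); hook(40,.03)
for n in ["wrist","side"]:
    p,d=r.camera(n);cv2.imwrite(f"pics/{n}9.png",p)
E
```

```text
turn [ 0.44 39.75 -0.18] shift [-0.1019 -0.0766  0.0838] from [ 0.53   -0.1099  0.2574]
turn [ 0.44 39.75 -0.18] shift [-0.0892 -0.0768  0.0992] from [ 0.53   -0.1099  0.2574]
```

View pics/wrist9.png

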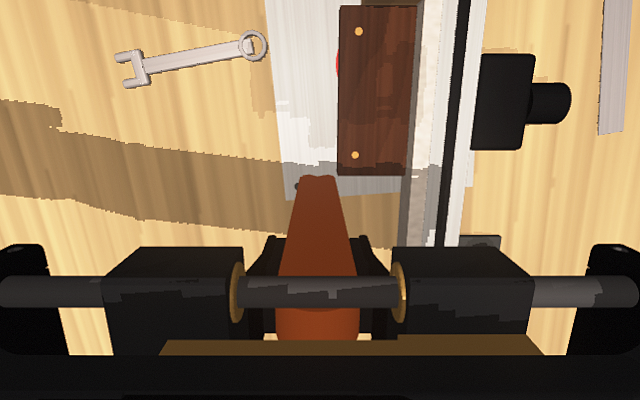

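Request:
carry_out(increments="0 8 0 -0.02 -0.015 0 0.02; 0 16 0 -0.04 -0.03 0.01 0.02; 0.2 24 0 -0.06 -0.045 0.03 0.02; 0.4 32 0 -0.08 -0.06 0.05 0.02; 0.4 39.8 -0.2 -0.102 -0.077 0.07 0.02")

```text
time: 12.25
ee_pos: [0.4571, -0.0305, 0.2209]
eef_rot: [0.963, -0.025, 0.269, -0.009]
ft_force: [-0.8, 1.0, 0.5]
width: 0.0315
```

```bash
python3 - <<'E'
from h import *
hook(40,.05); hook(40,.03)
for n in ["wrist","side"]:
    p,d=r.camera(n);cv2.imwrite(f"pics/{n}10.png",p)
    if n=="side": cv2.imwrite("pics/side10z.png",cv2.resize(p[130:240,310:430],None,fx=5,fy=5,interpolation=2))
print(r.read_state()["joint_positions"])
E
```

```text
turn [-2.32  8.8   0.28] shift [-0.0444 -0.0018  0.0295] from [ 0.4571 -0.0305  0.2209]
turn [-2.32  8.8   0.28] shift [-0.0414 -0.001   0.0492] from [ 0.4571 -0.0305  0.2209]
[-0.25957055 -0.48089925  0.1599074   2.31898593  0.18233561  0.76108452
 -0.25270218]
```

View pics/wrist10.png

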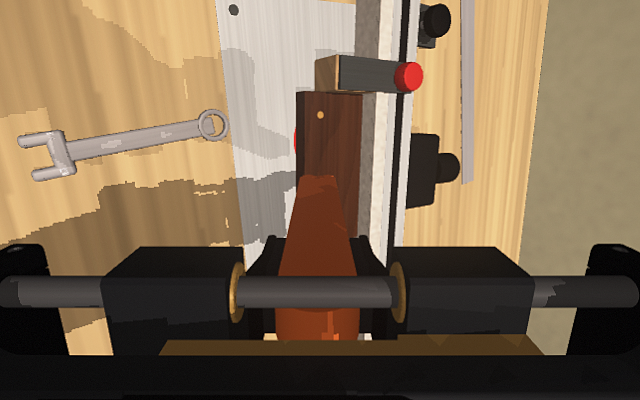

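View pics/side10z.png

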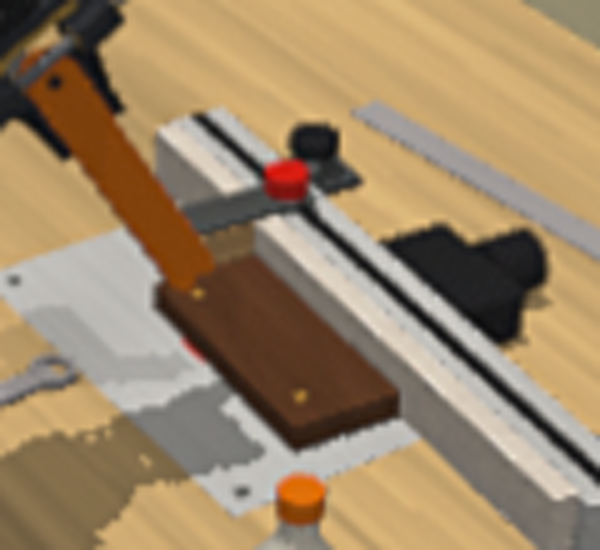

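Request:
carry_out(increments="-0.5 2 0 -0.01 0 0.01 0.02; -1 4 0 -0.02 -0.001 0.02 0.02; -1.5 6 0 -0.03 -0.001 0.03 0.02; -2 8 0.2 -0.037 -0.001 0.039 0.02; -2.3 8.8 0.3 -0.043 -0.001 0.04 0.02")

```text
time: 12.98
ee_pos: [0.4595, -0.025, 0.1961]
eef_rot: [0.947, -0.028, 0.319, 0.004]
ft_force: [0.8, 1.7, -1.2]
width: 0.0319
```

```bash
python3 - <<'E'
from h import *
s=r.read_state();R0=R.from_quat(s["eef_rot"]).as_matrix()
n=s["ee_pos"]+R0@N; print("lean",np.degrees(np.arccos(-R0[2,2])),"notch fence",F.T@(n-FO)); hook(40,.03);hook(36,.03);hook(33,.03)
print(s["joint_positions"],s["ft_force"])
E
```

```text
lean 37.153997851956746 notch fence [-0.0930592  -0.03646203  0.07911607]
turn [-1.    2.85  0.33] shift [-0.0329  0.0032  0.0236] from [ 0.4595 -0.025   0.1961]
turn [-0.99 -1.15  0.37] shift [-0.0206  0.0033  0.0234] from [ 0.4595 -0.025   0.1961]
turn [-0.98 -4.15  0.39] shift [-0.0113  0.0033  0.0238] from [ 0.4595 -0.025   0.1961]
[ 0.46193753 -0.49797344 -0.4411858   2.41349059 -0.34683205  0.55146665
  0.17754329] [ 0.77601336  1.6759927  -1.18938213]
```

```bash
python3 - <<'E'
from h import *
hook(37,.025);hook(37,.012)
E
```

```text
turn [-0.99 -0.15  0.36] shift [-0.0237  0.0033  0.0284] from [ 0.4595 -0.025   0.1961]
turn [-0.99 -0.15  0.36] shift [-0.0237  0.0036  0.0414] from [ 0.4595 -0.025   0.1961]
```

Request:
carry_out(increments="-0.3 0 0 -0.006 0.001 0.006 0.02; -0.6 0 0.2 -0.012 0.002 0.013 0.02; -1 -0.1 0.4 -0.018 0.003 0.02 0.02; -1 -0.1 0.4 -0.024 0.003 0.028 0.02; -1 -0.1 0.4 -0.024 0.003 0.028 0.02")

```text
time: 13.6
ee_pos: [0.4687, -0.0279, 0.1656]
eef_rot: [0.95, -0.034, 0.312, 0.01]
ft_force: [0.3, -0.8, -1.3]
width: 0.0321
```

```bash
python3 - <<'E'
from h import *
s=r.read_state();R0=R.from_quat(s["eef_rot"]).as_matrix()
n=s["ee_pos"]+R0@N; print("lean",np.degrees(np.arccos(-R0[2,2])),"notch fence",F.T@(n-FO)); hook(38,.025);hook(38,.0)
print(s["joint_positions"],s["ft_force"])
for n in ["wrist","side","top"]:
    p,d=r.camera(n);cv2.imwrite(f"pics/{n}11.png",p)
    if n=="side": cv2.imwrite("pics/side11z.png",cv2.resize(p[130:240,310:430],None,fx=5,fy=5,interpolation=2))
E
```

```text
lean 36.33031221951274 notch fence [-0.08534617 -0.0411114   0.04736287]
turn [-0.05  1.67 -0.07] shift [-0.0157  0.0008 -0.0013] from [ 0.4687 -0.0279  0.1656]
turn [-0.05  1.67 -0.07] shift [-0.015   0.0008  0.0237] from [ 0.4687 -0.0279  0.1656]
[ 0.86820753 -0.49772143 -0.78020494  2.41431538 -0.68187098  0.52655724
  0.46552546] [ 0.28625397 -0.81151379 -1.34201979]
```

View pics/wrist11.png

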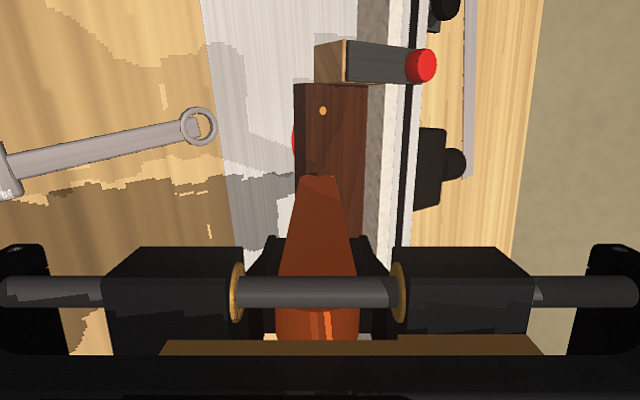

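View pics/side11z.png

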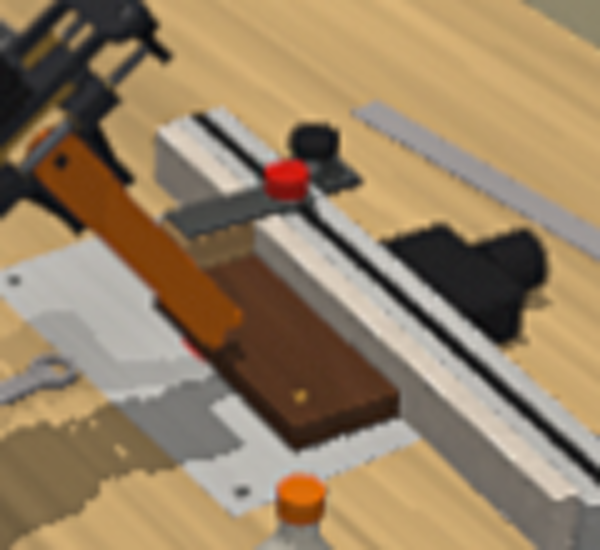

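View pics/top11.png

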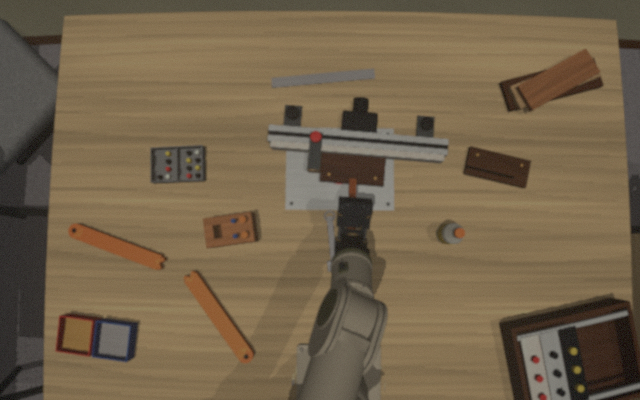

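```bash
python3 - <<'E'
from h import *
hook(33,.02);hook(33,0)
E
```

```text
turn [-0.05 -3.39 -0.03] shift [-0.0012  0.001   0.0041] from [ 0.4687 -0.0277  0.1659]
turn [-0.05 -3.39 -0.03] shift [-0.0024  0.001   0.024 ] from [ 0.4687 -0.0277  0.1659]
```

Request:
carry_out(increments="0 -1.5 0 -0.001 0 0 0.02; 0 -3 0 -0.001 0.001 0 0.02; 0 -3.4 0 -0.001 0.001 0.002 0.02; 0 -3.4 0 -0.001 0.001 0.004 0.02; 0 -3.4 0 -0.001 0.001 0.004 0.02")

```text
time: 14.38
ee_pos: [0.4701, -0.0289, 0.1617]
eef_rot: [0.958, -0.034, 0.283, 0.01]
ft_force: [-0.9, -0.6, -0.4]
width: 0.0319
```

```bash
cat >> h.py <<'E'
def stat():
    s=r.read_state();R0=R.from_quat(s["eef_rot"]).as_matrix()
    n=s["ee_pos"]+R0@N; print("lean",np.degrees(np.arccos(-R0[2,2])).round(2),"notch fence",(F.T@(n-FO)).round(4),"f",(F.T@s["ft_force"]).round(2),"q",s["joint_positions"].round(3))
E
python3 - <<'E'
from h import *
stat();hook(33,.02);hook(33,0)
m=r.camera_model("wrist");p,d=r.camera("wrist");cv2.imwrite("pics/wrist12.png",p)
cv2.imwrite("pics/w12z.png",cv2.resize(p[40:200,250:450],None,fx=4,fy=3.7,interpolation=2))
p,d=r.camera("side");cv2.imwrite("pics/side12.png",p);cv2.imwrite("pics/s12z.png",cv2.resize(p[150:220,330:410],None,fx=8,fy=8,interpolation=2))
p,d=r.camera("top");cv2.imwrite("pics/top12.png",p);cv2.imwrite("pics/t12z.png",cv2.resize(p[110:210,280:400],None,fx=6,fy=6,interpolation=2))
E
```

```text
lean 32.96 notch fence [-0.091  -0.042   0.0385] f [-0.81 -0.66 -0.37] q [ 0.932 -0.462 -0.83   2.367 -0.625  0.581  0.425]
turn [-0.05  0.04 -0.05] shift [ 0.0002 -0.0001 -0.0002] from [ 0.4701 -0.0289  0.1617]
turn [-0.05  0.04 -0.05] shift [ 0.0002 -0.0001  0.0198] from [ 0.4701 -0.0289  0.1617]
```

View pics/w12z.png

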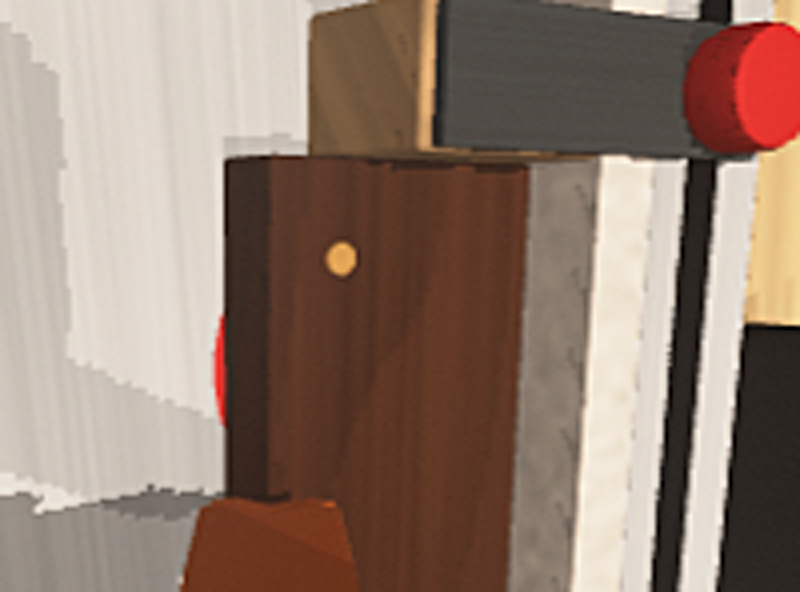

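View pics/s12z.png

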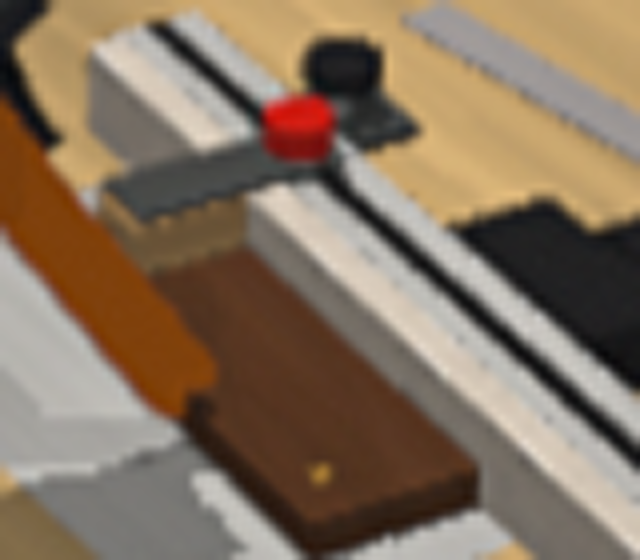

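View pics/t12z.png

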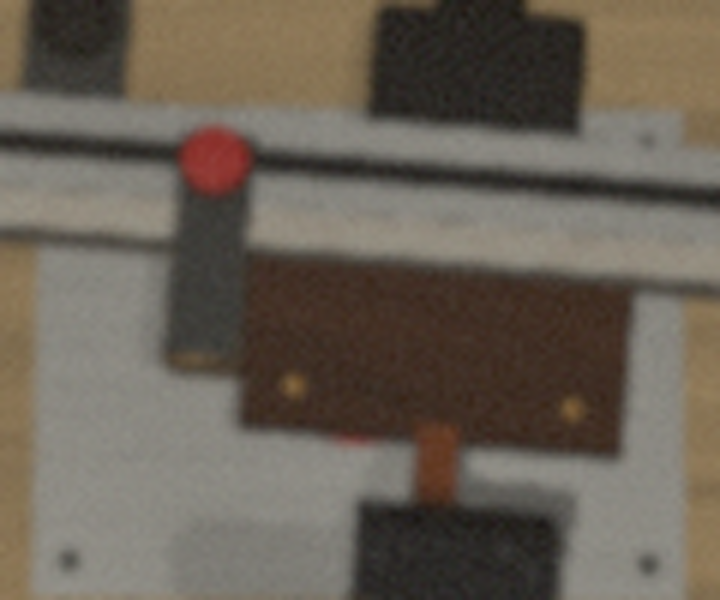

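Request:
carry_out(increments="0 0 0 0 0 0.005 0.02; 0 0 0 0 0 0.009 0.02; 0 0 0 0 0 0.013 0.02; 0 0 0 0 0 0.015 0.02; 0 0 0 0 0 0.016 0.02")

```text
time: 15.15
ee_pos: [0.4788, -0.0294, 0.1483]
eef_rot: [0.958, -0.034, 0.284, 0.01]
ft_force: [0.2, 0.5, -1.1]
width: 0.0316
```

```bash
python3 - <<'E'
from h import *
stat()
E
```

```text
lean 32.97 notch fence [-0.0823 -0.0419  0.0252] f [ 0.19  0.53 -1.13] q [ 0.959 -0.411 -0.876  2.366 -0.608  0.526  0.413]
```

Request:
carry_out(increments="0 0 0 0 0 0.001 0.02; 0 0 0 0 0 0.002 0.02; 0 0 0 0 0 0.003 0.02; 0 0 0 0 0 0.004 0.02; 0 0 0 0 0 0.005 0.02")

```text
time: 15.78
ee_pos: [0.4821, -0.03, 0.1462]
eef_rot: [0.958, -0.034, 0.284, 0.01]
ft_force: [-47.1, 3.9, 53.3]
width: 0.0316
```

```bash
python3 - <<'E'
from h import *
stat()
p,d=r.camera("side");cv2.imwrite("pics/side13.png",p);cv2.imwrite("pics/s13z.png",cv2.resize(p[150:220,330:410],None,fx=8,fy=8,interpolation=2))
E
```

```text
lean 33.02 notch fence [-0.0788 -0.0424  0.0231] f [-47.24   0.52  53.28] q [ 0.968 -0.398 -0.889  2.363 -0.601  0.513  0.407]
```

View pics/s13z.png

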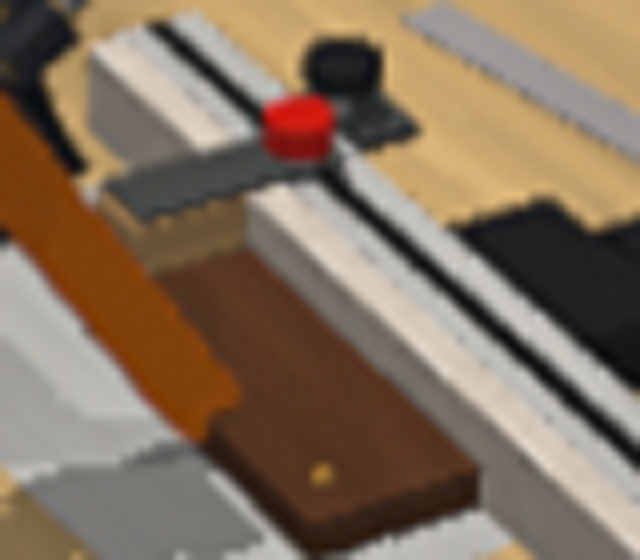

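Request:
carry_out(increments="0 0 0 0 0 0.0005 0.02; 0 0 0 0 0 0.0005 0.02; 0 0 0 0 0 0.0005 0.02; 0 0 0 0 0 0.0005 0.02; 0 0 0 0 0 0.0005 0.02")

```text
time: 16.45
ee_pos: [0.482, -0.0302, 0.1463]
eef_rot: [0.958, -0.034, 0.284, 0.01]
ft_force: [-29.6, 2.8, 29.6]
width: 0.0319
```

```bash
python3 - <<'E'
from h import *
stat()
E
```

```text
lean 32.96 notch fence [-0.079  -0.0426  0.0231] f [-29.7    0.68  29.57] q [ 0.97  -0.398 -0.889  2.362 -0.599  0.515  0.407]
```

Request:
carry_out(increments="0 0 0 0 0 0.0002 0.02; 0 0 0 0 0 0.0002 0.02; 0 0 0 0 0 0.0002 0.02; 0 0 0 0 0 0.0002 0.02; 0 0 0 0 0 0.0002 0.02")

```text
time: 17.08
ee_pos: [0.4819, -0.0301, 0.1464]
eef_rot: [0.958, -0.034, 0.283, 0.01]
ft_force: [-16.8, 1.6, 17.5]
width: 0.0314
```

```bash
python3 - <<'E'
from h import *
stat()
for n in("wrist","top","side"):
    p,d=r.camera(n);cv2.imwrite(f"pics/{n}14.png",p)
    if n=="wrist":cv2.imwrite("pics/w14z.png",cv2.resize(p[30:230,250:450],None,fx=3,fy=3,interpolation=2))
    if n=="top":cv2.imwrite("pics/t14z.png",cv2.resize(p[110:210,280:400],None,fx=6,fy=6,interpolation=2))
stat()
E
```

```text
lean 32.92 notch fence [-0.0792 -0.0426  0.0232] f [-16.88   0.45  17.5 ] q [ 0.97  -0.398 -0.889  2.361 -0.599  0.516  0.406]
lean 32.92 notch fence [-0.0792 -0.0426  0.0232] f [-16.27   0.19  17.15] q [ 0.97  -0.398 -0.889  2.361 -0.599  0.516  0.407]
```

View pics/w14z.png

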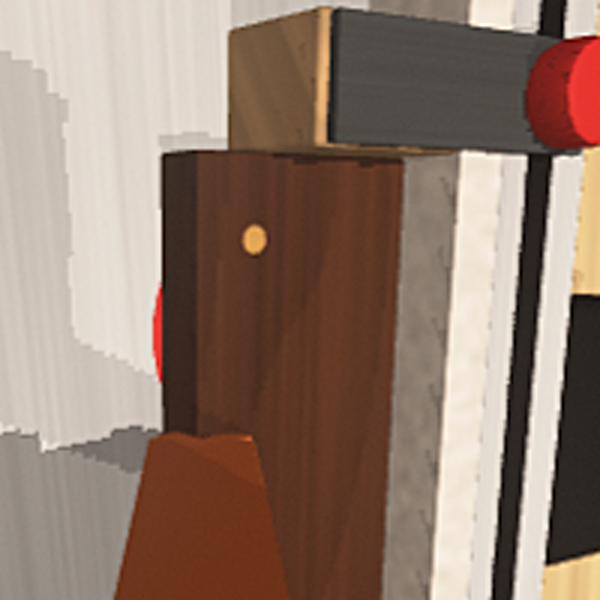

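View pics/t14z.png

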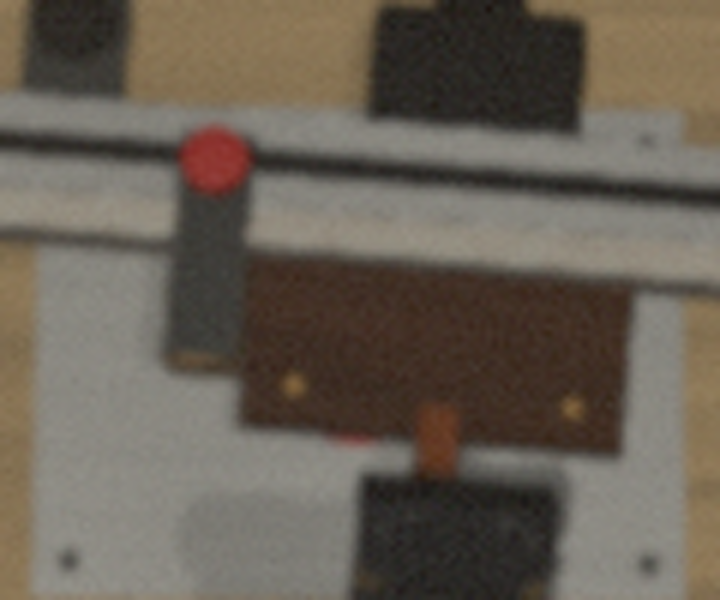

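View pics/side14.png

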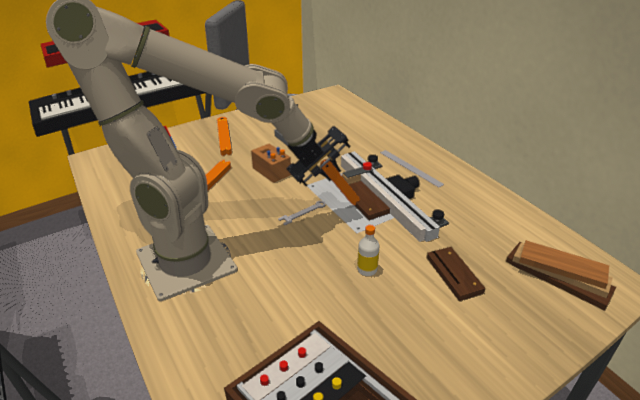

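```bash
python3 - <<'E'
from h import *
m=r.camera_model("wrist")
fc=lambda P:(P-FO)@F
print("cheek stop-end top",fc(plane(m,np.array([[197,152],[403,160]])/3+[250,30],.022)))
print("stop face z46 ",fc(plane(m,np.array([[316,147]])/3+[250,30],.046)))
print("stop foot outer",fc(plane(m,np.array([[229,151]])/3+[250,30],.022)))
T=r.camera_model("top")
print("top: cheek",fc(plane(T,(np.array([[238,427],[620,458],[632,288]])+.5)/6-.5+[280,110],.022)))
stat()
E
```

```text
cheek stop-end top [[-0.08008093  0.05090271  0.022     ]
 [-0.00137777  0.05076527  0.022     ]]
stop face z46  [[-0.05663203  0.0517948   0.046     ]]
stop foot outer [[-0.06916174  0.05149135  0.022     ]]
top: cheek [[-0.08089071  0.05054876  0.022     ]
 [-0.08130838 -0.12695029  0.022     ]
 [-0.00129306 -0.1270978   0.022     ]]
lean 32.92 notch fence [-0.0792 -0.0426  0.0232] f [-16.27   0.19  17.15] q [ 0.97  -0.398 -0.889  2.361 -0.599  0.516  0.407]
```

Cheek end and stop face agree within 1 mm, the cheek is flush with the fence, and the push is steady. I'm handing in.

```bash
python3 - <<'E'
from h import *
r.close_job(); stat(); print(r.read_state()["time"])
E
```

```text
the job is handed in; nothing more can be done
the job is handed in; nothing more can be done
```

I took the push stick from the caddy and used it to slide the cheek square against the fence, then along to the stop. I then hooked its notch over the middle of the outer top edge, pressed at a slant, and handed in at about 17 s, still holding.

**Last checks:**
- **Position:** the cheek's stop end was about 1 mm from the stop face, and its fence edge measured about 1.3 mm from the fence at both ends. Both are within measuring error.
- **Stick:** it leaned about 33° and its notch sat within about 3 mm of the middle of the edge. Width at the fingers was 32 mm.
- **Push:** the wrist force was steady at about 16 N toward the fence and 17 N down.
- **Bystanders:** the glue bottle, finished cheek, knob tray and spanner looked unmoved.

**What did not go as planned:**
- **Lean:** 40° ran the arm into joint limits, so I settled on 33°, which is inside the 20–60° allowed.
- **Force spike:** the first press overshot to about 71 N at the wrist (limit 120 N), and I eased it off.
- **Not checked:** the stick's clearance off the table (calculated as a few millimetres) and the cheek's flatness were not measured directly. The simulator gives no verdict at hand-in.

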